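# Shim the rocking microscope

## Task

The microscope rocks because one of its feet is too short. Without picking the orange wedge up or lifting it, push it thin end first along the bench under the short foot until it is jammed tight and carries that foot, with the microscope still level and where it stood; then press down firmly with the fingertips on the green spot above that foot to prove that it no longer rocks, and take the hand away. Leave the bottle, the jar and the tip box alone.

Things in the scene. Friction and masses are not known exactly. Their poses are not given: they have to be found in the camera images.
- wedge: Loose orange plastic wedge shim, 120 mm long, 45 mm wide, 70 g. Its underside is flat on the bench, its top is one even slope: 2 mm thick at the thin end, 20 mm at the upright square back face, where a black stripe crosses the slope. Origin: centre of the underside; own +x points to the thin end (60 mm away), -x to the back face (60 mm away), z up. It starts 25 to 80 mm clear of the foot, its thin end roughly towards it.
- short_foot (a point): Centre of the underside of the microscope's short foot: a round brass stub 24 mm in diameter at one front corner, hanging 8 mm above the bench. The wedge meets the near rim of this foot when its thin end has gone 40 mm past that rim, that is when the wedge's origin is about 32 mm short of the foot's centre; from there the push force rises steeply within a few mm (10 N of push jams it well).
- press_spot (a point): Centre of a green round spot (28 mm across) on the flat top of the base, straight above the short foot, 53 mm above the bench, 22 mm from the base's outer edges. Nothing stands above it; the stage's front edge is 85 mm away. Without the wedge the corner sinks 8 mm under 4 to 5 N here; well shimmed it stays put. A firm press is about 10 N, more than 5 N at the least, kept a moment.
- microscope: Free-standing cream and black microscope, about 4.5 kg, 420 mm high, held only by friction. Origin: bench level under the centre of the base (180 mm along own x, 240 mm along own y, underside 18 mm and top 53 mm above the bench). The front edge looks along own -y; the pillar and eyepieces are on the +y half. Feet 24 mm in diameter at (+-68, +-98) mm; three rubber ones are 18 mm high and touch the bench, that at (-68, -98) mm is the short one.
- reagent_bottle: Loose amber bottle with a red cap, 60 mm in diameter, 125 mm high; origin under its centre. To be left alone.
- sample_jar: Loose white jar with a red cap, 64 mm in diameter, 80 mm high; origin under its centre. To be left alone.
- tip_box: Loose blue and white pipette tip box, 120 x 85 x 72 mm; origin under its centre. To be left alone.
Mind the look-alikes: they are no part of the job. Several things look just like the wedge: the one meant starts farthest to the robot's left.

How it is judged:
On the way, in this order (a step that is already met when the one before it is completed fails the run):
1. the wedge is under the short foot and carries it, the microscope level (y of short_foot in the frame of wedge between -0.024 and 0.024 m and x of short_foot in the frame of wedge between -0.01 and 0.047 m and contact force between wedge and microscope above 0.5 N and angle between microscope's own z axis and vertical below 0.025 rad), for 0.2 s.
2. the fingertips press on the green spot with more than 5 N and the microscope does not rock (contact force between the fingers and microscope above 5 N and horizontal distance between the grasp point and press_spot below 0.035 m and angle between microscope's own z axis and vertical below 0.025 rad and y of short_foot in the frame of wedge between -0.024 and 0.024 m and x of short_foot in the frame of wedge between -0.01 and 0.047 m), for 0.1 s.
At the end, for the whole second after the job is handed in: The wedge lies flat with its thin end under the short foot (foot centre within 24 mm of its centre line, -10 to 47 mm ahead of its origin) and bears at least 0.5 N; the microscope is within 0.025 rad of level and 20 mm of where it stood; both at rest (all of step 1 and distance of microscope from where it was at the start of the episode below 0.02 m and linear speed of each of microscope, wedge below 0.01 m/s and height (world z) of wedge below 0.004 m and angle between wedge's own z axis and vertical below 0.05 rad); the robot touches nothing.
It fails at once if the wedge is lifted off the bench (more than 10 mm) (height (world z) of wedge above 0.01 m).
It fails at once if the microscope is tipped (more than 0.12 rad) (angle between microscope's own z axis and vertical above 0.12 rad).
It fails at once if the reagent bottle is disturbed (moved more than 20 mm) (distance of reagent_bottle from where it was at the start of the episode above 0.02 m).
It fails at once if the sample jar is disturbed (moved more than 20 mm) (distance of sample_jar from where it was at the start of the episode above 0.02 m).
It fails at once if the tip box is disturbed (moved more than 20 mm) (distance of tip_box from where it was at the start of the episode above 0.02 m).
It also fails if it takes over 51 s, if anything falls off the work surface, if the arm or the gripper's body presses on something with over 40 N, if the wrist force passes 120 N, or if a joint passes its speed limit or range.

## Robot

A 7-joint arm with a two-finger parallel gripper is mounted at the origin on the work surface. World frame = base frame: x ahead of the robot, y to its left, z up, the work surface at z = 0. Lengths are in m, angles in rad, forces in N, time in s.
With the tool pointing down it reaches from about 0.4 to 0.85 m from the base axis. Payload 10.4 kg.
Tool frame: the origin (TCP) lies midway between the tips of the shut fingers; the grasp point (between the pads) lies 19 mm behind it; z points along the fingers, y is the line along which they close (so a half turn about z gives the same grasp; the last joint's range is limited). The gripper opens to 85 mm and grips with 20 to 120 N. Pads are 22 mm wide; open, the fingers measure 114 mm over their backs; the gripper's body (76 mm by 85 mm) begins 54 mm behind the grasp point. The pads swing forward as they close: fully open they stand 13 mm farther back than shut.
Start: joints at [1.273, 0.332, -0.065, 1.46, 0.022, 1.35, -0.088], TCP at [0.17, -0.602, 0.231] pointing down, gripper open.
Joint ranges: [-2.6, 2.6], [-0.5, 2.12], [-1.47, 1.34], [0.16, 2.42], [-1.27, 4.41], [0.06, 2.06], [-2.6, 2.6]. Speed limits (rad/s): [2.22, 2.22, 2.79, 2.79, 3.14, 3.14, 3.14].

## Interface

Orientations are given as a unit quaternion [x, y, z, w].
In Python, from workcell import get_obs, camera, camera_params, hand_in gives the robot as it stands.
- The arm moves only by the tool carry_out, never from a script. Its argument "commands" is a list that holds one entry, the list of rows, each a list of 6 numbers: the shift along the tool's x, y, z in units of 40 mm (1.0 is 40 mm), then the turn, a rotation vector about the tool's x, y, z in units of 6 degrees (1.0 is 6 degrees). In form: [[[x, y, z, ax, ay, az], ...]]. A call has 1 to 20 rows; each row shifts and turns the commanded pose from where the row before left it, along the tool's axes as they then stand; what a row does not reach is not made up. A row lasts 1/12 s, in which the tool goes at most 41.7 mm and 7.16 degrees, less where a joint would pass 70% of its speed; a pose out of reach is approached as far as the arm can. A call is refused whole if a number of a shift passes 1 or a number of a turn 1, either way. A call with a gripper value outside its range is refused whole. "hand" is the closure, from -1 (fully open) to 1 (shut), set as the call begins (left out, the last holds). The fingers move at their own pace and stop on an object; "force" is the grip in N (left out, the last holds). Time passes only in rows, so rows that do not move let the fingers close. It gives the time, the measured TCP pose, the force, the opening and the grip force at its end, in the units of the state.
- get_obs(): the state, without advancing time (a new reading comes with each control period).
- camera(name): name is "side" or "top"; returns the picture (400x640x3 uint8, red, green, blue); there is no depth.
- camera_params(name): a dict with "mtx" (3x3 intrinsics, pixels), "R" (3x3) and "t" (3): a world point X has camera coordinates R X + t. Camera axes: x right, y down, z forward; pixel columns grow to the right and rows downward; lengths in m; the calibration is good to about 2 mm. A picture is of the moment at which its call begins. camera_params takes no time and is no camera call.
- hand_in(): hands the job in; it is judged then, once.
The state is a dict: "clock": time; "joint_pos": joint angles; "joint_velocities": joint speeds; "tau": joint torques, N m; "position": TCP position; "ee_rot": TCP orientation; "ft_force": force on the tool from outside, world axes, zero at the start; "torque": the same for the moment, N m; "grip_width": opening from 0.0 (shut) to 1.0 (fully open); "grasp_force": force on a finger pad.
Only numpy, scipy, OpenCV 4.12 (cv2) and the standard library are available. Lean on these libraries where they do the work, as an engineer would, in place of code of your own. Each camera call takes 0.05 s, during which the arm holds its last target. There are 200 camera calls.

## Working session

There is one attempt and no reset: what is moved stays moved. The work goes in short steps, Python scripts to look and compute and a tool call to move; the robot and the scene stay as the last step left them, time stands still between calls to the robot, and variables do not carry over. Pictures are saved under pics/ and viewed, at most 10 in all, crops included, and the job is handed in when it is done.

Besides the shell and the picture viewer there is one more tool, called after "Request:" by a JSON object that holds its "name" and its "arguments". carry_out: Moves the arm, as the interface text tells. Its arguments: {"type":"object","properties":{"commands":{"type":"array"},"hand":{"type":"number"},"force":{"type":"number"}},"required":["commands"]}

```bash
mkdir -p pics; python3 - <<'E'
from workcell import *
import cv2
for n in("top","side"):
    cv2.imwrite(f"pics/{n}0.png",camera(n)[:,:,::-1]); p=camera_params(n); print(n,p)
o=get_obs(); print(o)
E
```

```text
top {'mtx': array([[472.62855024,   0.        , 316.66492893],
       [  0.        , 472.62855024, 205.81358029],
       [  0.        ,   0.        ,   1.        ]]), 'R': array([[-0.02320142, -0.99950812, -0.02110027],
       [-0.99705025,  0.0246786 , -0.07267569],
       [ 0.07316067,  0.01935185, -0.9971324 ]]), 't': array([-0.07416964,  0.54985485,  1.15174881])}
side {'mtx': array([[487.28330596,   0.        , 328.86129378],
       [  0.        , 487.28330596, 206.46997916],
       [  0.        ,   0.        ,   1.        ]]), 'R': array([[-0.89470701, -0.44595664,  0.02494083],
       [-0.24655403,  0.44654908, -0.8601192 ],
       [ 0.37243856, -0.77570393, -0.509483  ]]), 't': array([0.43756109, 0.21913289, 1.19098506])}
{'clock': 0.1, 'joint_pos': array([ 1.27338701,  0.33280592, -0.06471662,  1.46090243,  0.02159843,
        1.34986247, -0.08849717]), 'joint_velocities': array([-7.47009085e-04, -2.78108501e-03, -5.61357802e-05, -7.35599120e-04,
       -5.02303261e-04,  1.44666194e-03, -3.00247790e-04]), 'tau': array([ 2.01530900e-03, -6.26750207e+01,  4.96443012e-02, -3.92425919e+01,
        1.64340797e-02,  7.10924607e-03, -8.78154492e-05]), 'position': array([ 0.16951569, -0.60121484,  0.23057571]), 'ee_rot': array([ 9.90571992e-01,  1.36991668e-01, -1.13181922e-04, -6.31288640e-04]), 'ft_force': array([-0.08140918,  0.07179318,  0.76406374]), 'torque': array([0.01803081, 0.0317794 , 0.00854487]), 'grasp_force': 0.0, 'grip_width': 1.0000933793224247}
```

View pics/top0.png

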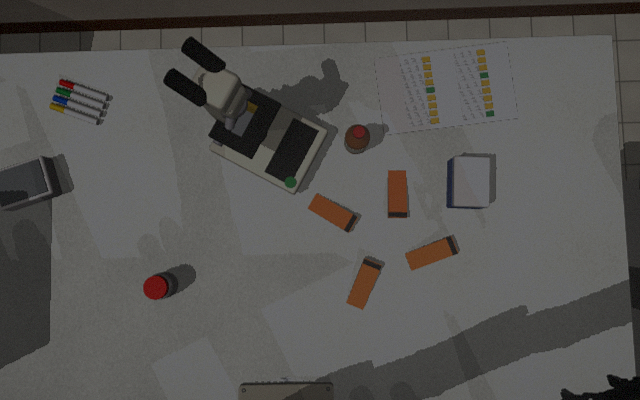

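View pics/side0.png

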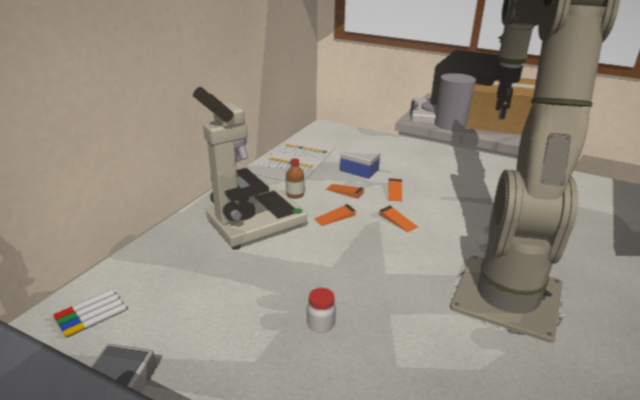

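Top view: four orange wedges at px (333,212), (397,194), (432,252) and (364,283). Robot's left is image left, so (333,212) is the one meant. Its black stripe is at the lower right and its thin end points at the green spot (290,182). I'll measure it and confirm it in a crop.

```bash
cat > h.py <<'E'
import numpy as np, cv2
from workcell import *
def pt(n,uv,z):
    p=camera_params(n); d=p["R"].T@np.linalg.inv(p["mtx"])@[uv[0],uv[1],1]; c=-p["R"].T@p["t"]
    return c+d*(z-c[2])/d[2]
def px(n,X):
    p=camera_params(n); q=p["mtx"]@(p["R"]@np.array(X)+p["t"]); return q[:2]/q[2]
E
python3 - <<'E'
from h import *
im=cv2.imread("pics/top0.png"); hsv=cv2.cvtColor(im,cv2.COLOR_BGR2HSV)
m=cv2.inRange(hsv,(3,150,90),(20,255,255)); 
n,l,s,c=cv2.connectedComponentsWithStats(m)
for i in range(1,n):
    if s[i,4]>100:
        r=cv2.minAreaRect(np.argwhere(l==i)[:,::-1].astype(np.float32)); print(c[i],s[i,4],cv2.boxPoints(r).round(1).tolist())
        print([pt("top",q,0.008)[:2].round(4).tolist() for q in cv2.boxPoints(r)])
g=cv2.inRange(hsv,(45,100,40),(80,255,255)); n,l,s,c=cv2.connectedComponentsWithStats(g)
for i in range(1,n):
    if s[i,4]>40: print("green",c[i],s[i],pt("top",c[i],.053))
for q in((209,150),(297,194),(335,128)): print("base",q,pt("top",q,.053))
for q in((357,131),):print("bottle cap",pt("top",q,.125))
cv2.imwrite("pics/crop0.png",cv2.resize(im[110:310,190:430],None,fx=3.2,fy=3,interpolation=cv2.INTER_CUBIC))
E
```

```text
[397.16265912 191.14285714] 707 [[387.79998779296875, 171.0], [405.1000061035156, 170.5], [406.29998779296875, 211.0], [389.0, 211.5]]
[[0.6317, -0.2674], [0.6319, -0.3107], [0.5303, -0.31], [0.53, -0.267]]
[329.91643454 211.11002786] 718 [[307.6000061035156, 208.1999969482422], [316.29998779296875, 193.10000610351562], [352.20001220703125, 214.0], [343.3999938964844, 229.10000610351562]]
[[0.5434, -0.0642], [0.5807, -0.0871], [0.5261, -0.1752], [0.4891, -0.1523]]
[428.49934297 253.88304862] 761 [[405.0, 253.5], [445.5, 237.8000030517578], [451.8999938964844, 254.3000030517578], [411.5, 270.0]]
[[0.425, -0.3029], [0.4615, -0.4041], [0.4205, -0.4181], [0.3842, -0.3172]]
[362.56648936 285.88430851] 752 [[345.79998779296875, 301.79998779296875], [362.3999938964844, 263.0], [378.8999938964844, 270.1000061035156], [362.29998779296875, 308.8999938964844]]
[[0.3102, -0.1534], [0.404, -0.197], [0.3857, -0.2372], [0.2921, -0.1935]]
green [62.94520548 91.89041096] [56 88 15  9 73] [0.84392515 0.53400638 0.053     ]
green [289.90526316 181.56842105] [285 177  11  11  95] [ 0.6058027  -0.02465472  0.053     ]
base (209, 150) [0.68837327 0.17138301 0.053     ]
base (297, 194) [ 0.57518205 -0.04121297  0.053     ]
base (335, 128) [ 0.73411669 -0.13699917  0.053     ]
bottle cap [ 0.7085136  -0.18511016  0.125     ]
```

View pics/crop0.png

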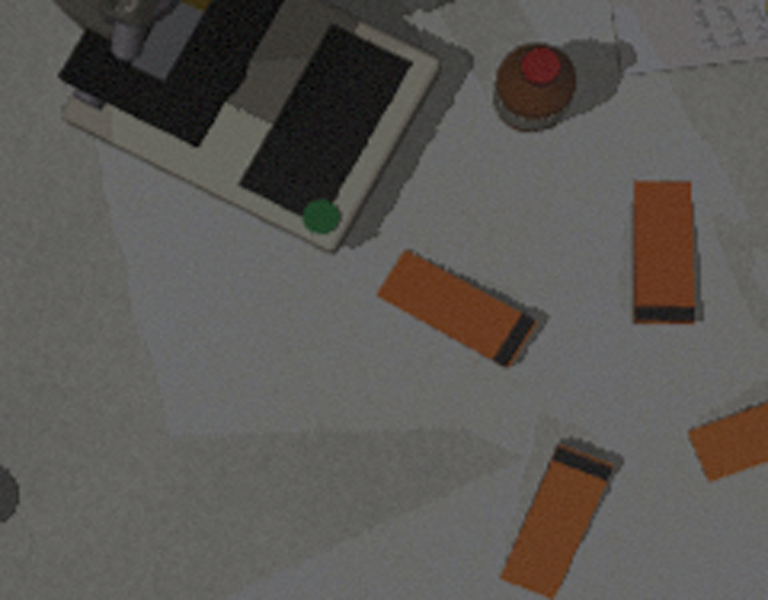

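Crop: the chosen wedge has its stripe at its lower-right end and its thin end towards the green spot, and it lies alone.
- **Wedge:** back centre ≈ (0.499, -0.178), heading 58°, length consistent with the 120 mm given.
- **Foot:** ≈ (0.606, -0.025).

First I turn the tool so that its x axis points along the push, with the fingers nearly shut.

Request:
{"name": "carry_out", "arguments": {"commands": [[[0, 0, 0, 0, 0, -1], [0, 0, 0, 0, 0, -1], [0, 0, 0, 0, 0, -1], [0, 0, 0, 0, 0, -1], [0, 0, 0, 0, 0, -1], [0, 0, 0, 0, 0, -1], [0, 0, 0, 0, 0, -1], [0, 0, 0, 0, 0, -0.1], [0, 0, 0, 0, 0, 0]]], "hand": 0.75, "force": 40}}

```text
clock: 0.85
position: [0.1695, -0.6014, 0.231]
ee_rot: [0.874, 0.486, 0.0, -0.0]
ft_force: [-0.6, -0.2, -0.4]
grip_width: 0.128
grasp_force: 0.0
```

Request:
{"name": "carry_out", "arguments": {"commands": [[[0.4, 0.05, 0, 0, 0, 0], [0.8, 0.09, 0, 0, 0, 0], [0.8, 0.09, 0, 0, 0, 0], [0.8, 0.09, 0, 0, 0, 0], [0.8, 0.09, 0, 0, 0, 0], [0.8, 0.09, 0, 0, 0, 0], [0.8, 0.09, 0, 0, 0, 0], [0.8, 0.09, 0, 0, 0, 0], [0.8, 0.09, 0, 0, 0, 0], [0.8, 0.09, 0, 0, 0, 0], [0.8, 0.09, 0, 0, 0, 0], [0.8, 0.09, 0, 0, 0, 0], [0.8, 0.09, 0, 0, 0, 0], [0.8, 0.09, 0, 0, 0, 0], [0.8, 0.09, 0, 0, 0, 0], [0.8, 0.09, 0, 0, 0, 0], [0.2, 0.05, 0, 0, 0, 0], [0, 0, 0, 0, 0, 0], [0, 0, 0, 0, 0, 0]]]}}

```text
clock: 2.43
position: [0.4833, -0.2032, 0.2311]
ee_rot: [0.874, 0.487, -0.0, -0.0]
ft_force: [-0.9, -0.4, -0.7]
grip_width: 0.129
grasp_force: 0.0
```

Request:
{"name": "carry_out", "arguments": {"commands": [[[0, 0, 0.6, 0, 0, 0], [0, 0, 0.7, 0, 0, 0], [0, 0, 0.7, 0, 0, 0], [0, 0, 0.7, 0, 0, 0], [0, 0, 0.7, 0, 0, 0], [0, 0, 0.7, 0, 0, 0], [0, 0, 0.6, 0, 0, 0], [0, 0, 0.3, 0, 0, 0], [0, 0, 0, 0, 0, 0]]]}}

```text
clock: 3.18
position: [0.481, -0.2039, 0.0289]
ee_rot: [0.874, 0.486, -0.002, -0.002]
ft_force: [-0.6, -0.3, -0.6]
grip_width: 0.124
grasp_force: 0.0
```

```bash
python3 - <<'E'
from h import *
a=cv2.resize(camera("top")[110:290,230:430,::-1],None,fx=3,fy=3,interpolation=cv2.INTER_CUBIC)
q=camera("side")[:,:,::-1]; 
cv2.imwrite("pics/a_top.png",a); cv2.imwrite("pics/a_side.png",cv2.resize(q[120:300,200:440],None,fx=3,fy=3,interpolation=cv2.INTER_CUBIC))
E
```

```text
(no output)
```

View pics/a_top.png

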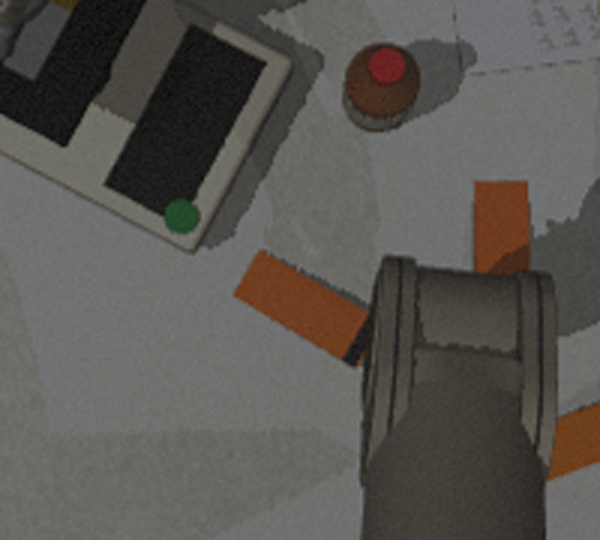

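View pics/a_side.png

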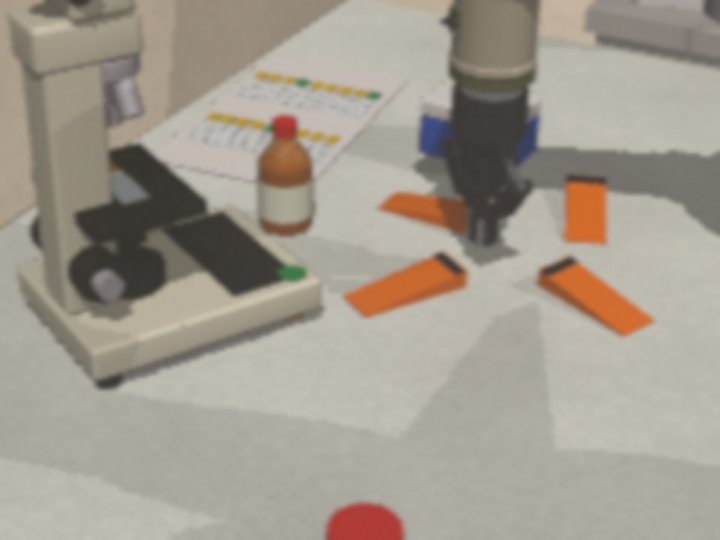

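Side view: the fingers (px ~484,235 in the crop) stand clear behind the black-striped back face (450,265), so the alignment is good. I lower the tool, close in, then push with a slight right turn.

Request:
{"name": "carry_out", "arguments": {"commands": [[[0, 0, 0.3, 0, 0, 0], [0, 0, 0.25, 0, 0, 0], [0.03, 0, 0, 0, 0, 0], [0.1, 0, 0, 0, 0, 0], [0.1, 0, 0, 0, 0, 0], [0.1, 0, 0, 0, 0, 0], [0.1, 0, 0, 0, 0, 0], [0.1, 0, 0, 0, 0, 0], [0.05, 0, 0, 0, 0, 0], [0, 0, 0, 0, 0, 0]]]}}

```text
clock: 4.12
position: [0.4961, -0.1826, 0.0095]
ee_rot: [0.873, 0.488, 0.0, 0.0]
ft_force: [0.6, 0.1, -0.5]
grip_width: 0.12
grasp_force: 0.0
```

Request:
{"name": "carry_out", "arguments": {"commands": [[[0.1, 0, 0, 0, 0, 0.05], [0.1, 0, 0, 0, 0, 0.08], [0.1, -0.001, 0, 0, 0, 0.08], [0.1, -0.002, 0, 0, 0, 0.08], [0.1, -0.003, 0, 0, 0, 0.08], [0.1, -0.004, 0, 0, 0, 0.08], [0.1, -0.005, 0, 0, 0, 0.08], [0.1, -0.006, 0, 0, 0, 0.08], [0.1, -0.007, 0, 0, 0, 0.08], [0.1, -0.008, 0, 0, 0, 0.08], [0.1, -0.008, 0, 0, 0, 0.08], [0.1, -0.008, 0, 0, 0, 0.08], [0.1, -0.008, 0, 0, 0, 0.08], [0.1, -0.008, 0, 0, 0, 0.08], [0, 0, 0, 0, 0, 0]]]}}

```text
clock: 5.37
position: [0.5258, -0.1346, 0.0094]
ee_rot: [0.899, 0.437, 0.0, -0.0]
ft_force: [0.6, -0.3, 0.1]
grip_width: 0.123
grasp_force: 0.0
```

```bash
cat > w.py <<'E'
import sys
from h import *
im=camera("side")[:,:,::-1].copy(); t=camera("top")[:,:,::-1].copy()
for n,i in(("top",t),("side",im)):
    m=cv2.inRange(cv2.cvtColor(i,cv2.COLOR_BGR2HSV),(3,150,60),(20,255,255))
    k,l,s,c=cv2.connectedComponentsWithStats(m)
    for j in range(1,k):
        if s[j,4]>60 and pt(n,c[j],.008)[1]>-.2 and pt(n,c[j],.008)[0]>.45:
            b=cv2.boxPoints(cv2.minAreaRect(np.argwhere(l==j)[:,::-1].astype(np.float32)))
            print(n,s[j,4],[pt(n,q,.008)[:2].round(3).tolist() for q in b])
a=cv2.resize(t[130:250,250:400],None,fx=3,fy=3,interpolation=cv2.INTER_CUBIC)
b=cv2.resize(im[170:260,250:365],None,fx=3,fy=4,interpolation=cv2.INTER_CUBIC)
cv2.imwrite(sys.argv[1],np.hstack([a,b]))
E
python3 w.py pics/b.png
```

```text
top 227 [[0.58, -0.029], [0.614, -0.056], [0.58, -0.099], [0.546, -0.073]]
side 301 [[0.621, -0.06], [0.546, -0.159], [0.512, -0.106], [0.585, -0.012]]
```

View pics/b.png

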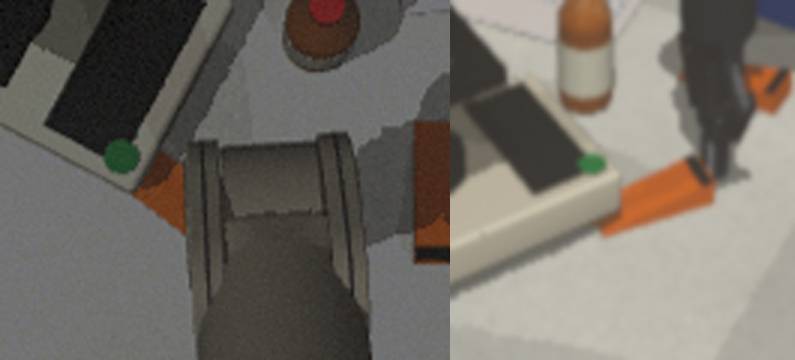

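The wedge has followed the tool: heading about 52°, foot about 4 mm left of its centre line, and its nose just reaching under the base. There are roughly 32 mm to go until contact, so I push straight on.

Request:
{"name": "carry_out", "arguments": {"commands": [[[0.1, -0.005, 0, 0, 0, 0], [0.1, -0.005, 0, 0, 0, 0], [0.1, -0.005, 0, 0, 0, 0], [0.1, -0.005, 0, 0, 0, 0], [0.1, -0.005, 0, 0, 0, 0], [0.1, -0.005, 0, 0, 0, 0], [0.05, 0, 0, 0, 0, 0], [0, 0, 0, 0, 0, 0]]]}}

```text
clock: 6.13
position: [0.5408, -0.1137, 0.0094]
ee_rot: [0.899, 0.437, 0.0, -0.0]
ft_force: [-0.1, -0.7, 0.3]
grip_width: 0.123
grasp_force: 0.0
```

Request:
{"name": "carry_out", "arguments": {"commands": [[[0.05, 0, 0, 0, 0, 0], [0.05, 0, 0, 0, 0, 0], [0, 0, 0, 0, 0, 0]]]}}

```text
clock: 6.38
position: [0.5431, -0.111, 0.0093]
ee_rot: [0.9, 0.437, 0.0, 0.0]
ft_force: [-0.2, 0.5, 1.0]
grip_width: 0.127
grasp_force: 0.0
```

Request:
{"name": "carry_out", "arguments": {"commands": [[[0.05, 0, 0, 0, 0, 0], [0.05, 0, 0, 0, 0, 0], [0, 0, 0, 0, 0, 0]]]}}

```text
clock: 6.63
position: [0.5455, -0.1079, 0.0093]
ee_rot: [0.899, 0.437, 0.0, 0.0]
ft_force: [-0.5, 0.2, 0.3]
grip_width: 0.126
grasp_force: 0.0
```

Request:
{"name": "carry_out", "arguments": {"commands": [[[0.03, 0, 0, 0, 0, 0], [0.03, 0, 0, 0, 0, 0], [0, 0, 0, 0, 0, 0]]]}}

```text
clock: 6.88
position: [0.5463, -0.1072, 0.0092]
ee_rot: [0.9, 0.436, -0.001, 0.0]
ft_force: [-2.9, -3.1, 3.7]
grip_width: 0.126
grasp_force: 2.4
```

Request:
{"name": "carry_out", "arguments": {"commands": [[[0.03, 0, 0, 0, 0, 0], [0.03, 0, 0, 0, 0, 0], [0, 0, 0, 0, 0, 0]]]}}

```text
clock: 7.13
position: [0.547, -0.1068, 0.0092]
ee_rot: [0.9, 0.436, -0.002, 0.001]
ft_force: [-7.2, -7.2, 5.7]
grip_width: 0.128
grasp_force: 5.2
```

Request:
{"name": "carry_out", "arguments": {"commands": [[[0.03, 0, 0, 0, 0, 0], [0.02, 0, 0, 0, 0, 0], [0, 0, 0, 0, 0, 0], [0, 0, 0, 0, 0, 0]]]}}

```text
clock: 7.47
position: [0.5474, -0.1065, 0.0092]
ee_rot: [0.9, 0.436, -0.003, 0.001]
ft_force: [-10.1, -10.9, 9.5]
grip_width: 0.125
grasp_force: 7.7
```

```bash
python3 w.py pics/c.png
```

```text
side 233 [[0.642, -0.03], [0.57, -0.129], [0.534, -0.077], [0.604, 0.017]]
```

View pics/c.png

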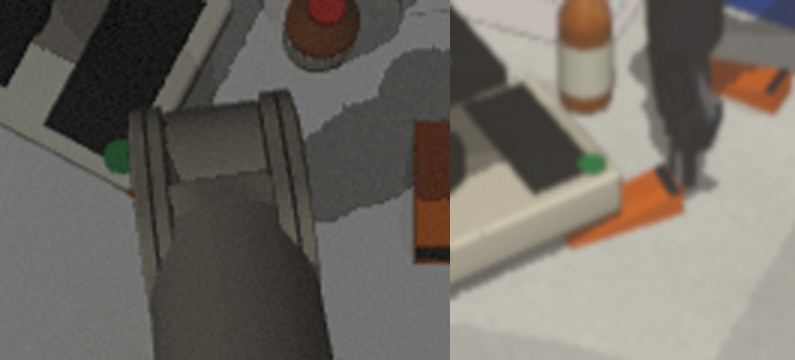

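The jam holds at about 15 N and the green spot has not moved. I back off, rise, shut the fingers and go over the spot.

Request:
{"name": "carry_out", "arguments": {"commands": [[[-0.1, 0, 0, 0, 0, 0], [-0.3, 0, 0, 0, 0, 0], [-0.3, 0, 0, 0, 0, 0], [0, 0, 0, 0, 0, 0], [0, 0, -0.5, 0, 0, 0], [0, 0, -0.7, 0, 0, 0], [0, 0, -0.7, 0, 0, 0], [0, 0, -0.4, 0, 0, 0], [0, 0, 0, 0, 0, 0]]]}}

```text
clock: 8.32
position: [0.5344, -0.1251, 0.1052]
ee_rot: [0.9, 0.437, 0.002, 0.002]
ft_force: [1.0, 0.3, 0.5]
grip_width: 0.125
grasp_force: 0.0
```

Request:
{"name": "carry_out", "arguments": {"commands": [[[0.3, 0, 0, 0, 0, 0], [0.5, 0, 0, 0, 0, 0], [0.5, 0, 0, 0, 0, 0], [0.5, 0, 0, 0, 0, 0], [0.5, 0, 0, 0, 0, 0], [0.3, 0, 0, 0, 0, 0], [0, 0, 0, 0, 0, 0], [0, 0, 0, 0, 0, 0]]], "hand": 1}}

```text
clock: 8.98
position: [0.5962, -0.0424, 0.1003]
ee_rot: [0.899, 0.437, -0.001, -0.0]
ft_force: [-0.2, -0.0, -0.2]
grip_width: -0.001
grasp_force: 0.0
```

Request:
{"name": "carry_out", "arguments": {"commands": [[[0.25, -0.04, 0, 0, 0, 0], [0.25, -0.04, 0.2, 0, 0, 0], [0, 0, 0.4, 0, 0, 0], [0, 0, 0.3, 0, 0, 0], [0, 0, 0.1, 0, 0, 0], [0, 0, 0, 0, 0, 0], [0, 0, 0, 0, 0, 0]]]}}

```text
clock: 9.57
position: [0.6063, -0.0256, 0.0612]
ee_rot: [0.9, 0.437, -0.0, -0.0]
ft_force: [0.4, 0.5, -0.0]
grip_width: 0.003
grasp_force: 0.0
```

Request:
{"name": "carry_out", "arguments": {"commands": [[[0, 0, 0.05, 0, 0, 0], [0, 0, 0.05, 0, 0, 0], [0, 0, 0, 0, 0, 0]]]}}

```text
clock: 9.82
position: [0.6064, -0.0255, 0.0574]
ee_rot: [0.9, 0.437, 0.0, 0.0]
ft_force: [0.4, -0.1, 0.2]
grip_width: -0.003
grasp_force: 0.0
```

Request:
{"name": "carry_out", "arguments": {"commands": [[[0, 0, 0.05, 0, 0, 0], [0, 0, 0.04, 0, 0, 0], [0, 0, 0.03, 0, 0, 0], [0, 0, 0, 0, 0, 0]]]}}

```text
clock: 10.15
position: [0.6064, -0.0254, 0.0531]
ee_rot: [0.9, 0.437, -0.0, 0.0]
ft_force: [-3.4, -0.8, 7.4]
grip_width: 0.002
grasp_force: 3.6
```

Request:
{"name": "carry_out", "arguments": {"commands": [[[0, 0, 0.03, 0, 0, 0], [0, 0, 0, 0, 0, 0], [0, 0, 0, 0, 0, 0], [0, 0, 0, 0, 0, 0], [0, 0, 0, 0, 0, 0]]]}}

```text
clock: 10.57
position: [0.6065, -0.0254, 0.053]
ee_rot: [0.9, 0.437, -0.0, 0.0]
ft_force: [-8.2, -1.0, 17.5]
grip_width: 0.001
grasp_force: 8.9
```

It takes 17.5 N at a height of 53 mm, so the corner doesn't sink. I take the hand away.

Request:
{"name": "carry_out", "arguments": {"commands": [[[0, 0, -0.1, 0, 0, 0], [0, 0, -0.3, 0, 0, 0], [0, 0, -0.6, 0, 0, 0], [0, 0, -0.7, 0, 0, 0], [-0.3, 0, -0.5, 0, 0, 0], [-0.7, 0, 0, 0, 0, 0], [-0.8, 0, 0, 0, 0, 0], [-0.8, 0, 0, 0, 0, 0], [-0.8, 0, 0, 0, 0, 0], [-0.8, 0, 0, 0, 0, 0], [-0.8, 0, 0, 0, 0, 0], [-0.4, 0, 0, 0, 0, 0], [0, 0, 0, 0, 0, 0], [0, 0, 0, 0, 0, 0], [0, 0, 0, 0, 0, 0]]]}}

```text
clock: 11.82
position: [0.4735, -0.1943, 0.1398]
ee_rot: [0.899, 0.437, 0.0, 0.0]
ft_force: [0.4, 0.1, -0.0]
grip_width: 0.003
grasp_force: 0.0
```

```bash
python3 w.py pics/d.png; python3 - <<'E'
from h import *
i=camera("top")[:,:,::-1].copy()
g=cv2.inRange(cv2.cvtColor(i,cv2.COLOR_BGR2HSV),(45,100,40),(80,255,255)); n,l,s,c=cv2.connectedComponentsWithStats(g)
for k in range(1,n):
    if s[k,4]>70: print(c[k],s[k,4],pt("top",c[k],.053))
E
```

```text
top 346 [[0.577, -0.029], [0.612, -0.056], [0.58, -0.098], [0.545, -0.072]]
side 230 [[0.64, -0.033], [0.57, -0.129], [0.534, -0.077], [0.603, 0.015]]
[62.98648649 91.86486486] 74 [0.84398671 0.53390398 0.053     ]
[289.87234043 181.5212766 ] 94 [ 0.60591946 -0.02457722  0.053     ]
```

View pics/d.png

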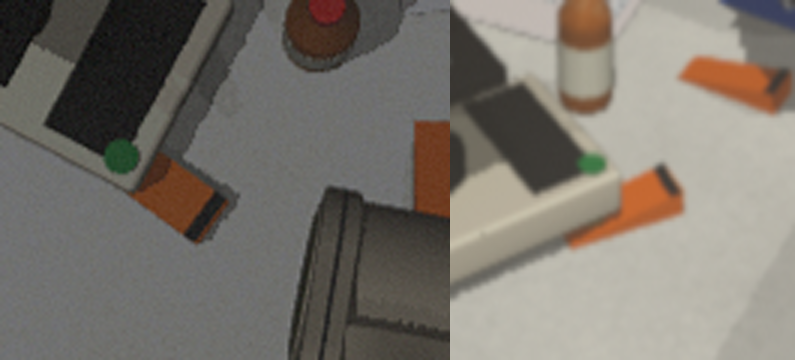

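The wedge sits under the base corner, centred on the foot to about 4 mm. The green spot is within 1 mm of where it started, and the hand is clear. I hand the job in.

```bash
python3 -c "from workcell import *; print(hand_in())"
```

```text
the job is handed in; nothing more can be done
None
```

The job is handed in: I pushed the wedge under the short foot until it jammed at about 15 N, pressed the green spot at about 17 N without the corner sinking, and took the hand clear; the verdict wasn't shown.

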